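Put the guide picture on the easel and slide the teapot out of its view

TASK

Set up the guide picture for the jigsaw: draw the blue-bordered lighthouse board straight up out of its groove in the wooden rack and lower it (do not drop it) onto the ledge of the small easel, right way up, centred, leaning back against the slats, with the picture facing the trivet. So that the teapot does not hide it, slide the teapot along the double trivet, without lifting or tipping it, from the tile in front of the easel to the middle of the other tile. Leave the other two boards, the tumbler and the bowl where they are.

Things in the scene. Friction and masses are not known exactly. Their poses are not given: they have to be found in the camera images.
- rack: Fixed pale wooden rack, 216 (x) x 179 (y) mm; origin centre of underside. On a 12 mm baseboard stand two cheeks, at +y and -y, 92 mm high, each with three upright grooves 9 mm wide, 10 mm deep, at x = -68, 0, +68 mm. A board stands across y in each groove pair on the baseboard, 50 mm showing above the cheeks, with play of 1.5 mm each way in x, 2.5 mm in y. Open between the boards.
- blue_board: The wanted guide picture: rigid flat board 6 mm thick (x), 150 mm wide (y), 130 mm tall (z), about 0.1 kg, blue edges, back and border, lighthouse by the sea on its +x face. Origin: middle of its bottom edge. Starts in any of the rack's three grooves, upright, picture towards the rack's +x.
- blue_top (a point): Middle of the blue board's top edge, 130 mm above its bottom edge.
- blue_corner (a point): Point on the blue board's bottom edge, 70 mm from its middle along the board's +y (5 mm short of the corner).
- green_board: Another board of the same size and axes, green edges and border, house and tree picture; stays in the rack.
- red_board: Another board of the same size and axes, red edges and border, balloon picture; stays in the rack.
- easel: Fixed dark wooden table easel, 170 mm wide (y); origin on the table under it; +x is its viewing side, facing the trivet. Runners from x = -113 to +33 mm. Two rest slats (18 mm wide, at y = +45 and -45) lean back 15 degrees, front face from the ledge at x = 0, z = 34 mm up to x = -22, z = 116 mm, the easel's highest point.
- ledge (a point): On the easel, mid-width, in the corner of ledge and slat fronts, 34 mm above the table. The ledge (170 mm wide) is square to the slats: it runs 24 mm forward, rising 15 degrees, to a lip 14 mm high (lip top about x = 20 to 25, z = 55 mm in the easel's frame). A board fully back has its bottom edge's middle at x = 3, z = 35 mm and leans 15 degrees, top to -x.
- trivet: Fixed pale wooden double trivet, 150 (x) x 330 (y) x 12 mm thick, on the viewing side of the easel, with two flush round white and blue tiles of 140 mm diameter, 170 mm apart along y. Origin: centre of the underside.
- tile_near (a point): Centre, on the top, of the tile in front of the easel, where the teapot starts (within about 15 mm).
- tile_free (a point): Centre, on the top, of the other tile, where the teapot belongs.
- teapot: Loose squat dark teapot, 0.5 to 0.85 kg; origin centre of underside. Round, foot radius 52 mm, widest 64 mm at 30 mm up, 60 at 50 mm, shoulder 46 at 68 mm; fixed lid, brass knob 20 mm wide, top at 102 mm. Spout to its +x, tip 108 mm out, 77 mm high; loop handle to -x, 103 mm out, 12 to 69 mm high. Spout points away from the easel within 25 degrees. Slides with friction about 0.6.
- tumbler: Loose amber glass tumbler, 72 mm across, 115 mm high; origin at the centre of its underside. Leave it.
- bowl: Loose green glass bowl, 110 mm across, 50 mm high; origin at the centre of its underside. Leave it.
Not all that is in view belongs to the job. Leave any purple look-alike of the blue_board alone. What is shaped like the teapot but red or turquoise is not meant.

How it is judged:
By the outcome, as a careful person would: the job done as asked, in the order asked, and still so for the second after the job is handed in, with the robot touching nothing.
It also fails if it takes over 62 s, if anything falls off the work surface, if the arm or the gripper's body presses on something with over 40 N, if the wrist force passes 120 N, or if a joint passes its speed limit or range.

ROBOT

A 6-joint arm with a two-finger parallel gripper is mounted at the origin on the work surface. World frame = base frame: x ahead of the robot, y to its left, z up, the work surface at z = 0. Lengths are in m, angles in rad, forces in N, time in s.
With the tool pointing down it reaches from about 0.35 to 0.775 m from the base axis. Payload 7.3 kg.
Tool frame: the origin (TCP) lies between the finger pads; the fingertips stand 14 mm ahead of it and the grasp point (between the pads) lies 5 mm behind it; z points along the fingers, y is the line along which they close (so a half turn about z gives the same grasp; the last joint's range is limited). The gripper opens to 92 mm and grips with 3 to 60 N. Pads are 19 mm wide; open, the fingers measure 130 mm over their backs; the gripper's body (75 mm by 190 mm) begins 47 mm behind the grasp point.
Start: joints at [1.016, 0.342, 1.524, -0, 1.275, -0.146], TCP at [0.209, 0.482, 0.241] pointing down, gripper open.
Joint ranges: [-2.53, 2.53], [-0.77, 2.02], [0.04, 2.7], [-1, 4.14], [0.28, 2.66], [-3.11, 3.11]. Speed limits (rad/s): [2.57, 2.57, 3.14, 3.14, 3.14, 3.14].

INTERFACE

Orientations are given as [roll, pitch, yaw] about the fixed x, y, z axes, in that order (R = Rz(yaw) Ry(pitch) Rx(roll)).
In Python, from cell import robot, eyes gives the robot as it stands. The module is installed in compiled form; this text tells all that it offers.
- The arm moves only by the shell command python3 -m handwheel 'ROWS' [FORCE]. ROWS is JSON, one flat list of numbers, 5 for each row, row after row: the shift along the world's x, y, z in mm, then the turn about the world's z in rad, then the opening, from 0 (shut) to 1 (fully open). In form: [x, y, z, spin, jaw, x, y, z, spin, jaw, ...]. A call has 1 to 8 rows; each row shifts and turns the commanded pose from where the row before left it; what a row does not reach is not made up. A row lasts 1/10 s, in which the tool goes at most 50 mm and 8.59 degrees, less where a joint would pass 70% of its speed; a pose out of reach is approached as far as the arm can. A call with a gripper value outside its range is refused whole. The fingers move at their own pace and stop on an object; FORCE is the grip in N (left out, the last holds). Time passes only in rows, so rows that do not move let the fingers close. It gives the time, the measured TCP pose, the force, the opening and the grip force at its end, in the units of the state.
- robot.observe(): the state, without advancing time (a new reading comes with each control period).
- eyes.read_camera(name): name is "side" or "top"; returns (picture, depth): 480x640x3 uint8, blue, green, red; 480x640 float32, m along the optical axis (not along the pixel's ray), 0 where there is no reading.
- eyes.calibration(name): a dict with "fx", "fy", "cx", "cy" (pixels), "world_to_cam" (4x4, takes a point from world to camera coordinates). Camera axes: x right, y down, z forward; pixel columns grow to the right and rows downward; lengths in m; the calibration is good to about 2 mm. A picture is of the moment at which its call begins. calibration takes no time and is no camera call.
- robot.hand_in(): hands the job in; it is judged then, once.
The state is a dict: "time": time; "qpos": joint angles; "qvel": joint speeds; "joint_efforts": joint torques, N m; "tool_pos": TCP position; "tool_rot": TCP orientation; "contact_force": force on the tool from outside, world axes, zero at the start; "torque": the same for the moment, N m; "opening": finger opening in m; "grip_force": force on a finger pad.
Only numpy, scipy, OpenCV 4.12 (cv2) and the standard library are available. Lean on these libraries where they do the work, as an engineer would, in place of code of your own. Each camera call takes 0.05 s, during which the arm holds its last target. There are 200 camera calls.

## Working session

There is one attempt and no reset: what is moved stays moved. The work goes in short steps, Python scripts to look and compute and a shell command to move; the robot and the scene stay as the last step left them, time stands still between calls to the robot, and variables do not carry over. Pictures are saved under pics/ and viewed, at most 10 in all, crops included, and the job is handed in when it is done.

```bash
mkdir -p pics; python3 - <<'E'
from cell import robot, eyes
import cv2, numpy as np
for n in("side","top"):
    p,d=eyes.read_camera(n); cv2.imwrite(f"pics/{n}0.png",p); np.save(f"pics/{n}0.npy",d)
    c=eyes.calibration(n); print(n,c["fx"],c["cx"],c["cy"]); print(np.round(c["world_to_cam"],3))
s=robot.observe(); print(s["time"],s["tool_pos"],s["tool_rot"],s["opening"])
E
```

```text
side 621.6196537226762 322.0888750439303 244.95595091952066
[[ 0.688 -0.726 -0.004 -0.343]
 [-0.437 -0.41  -0.8    0.359]
 [ 0.579  0.552 -0.599  1.834]
 [ 0.     0.     0.     1.   ]]
top 479.27031576693327 319.86890936396406 239.16346786452988
[[ 0.017 -1.     0.006  0.053]
 [-0.997 -0.018 -0.068  0.564]
 [ 0.069 -0.005 -0.998  1.302]
 [ 0.     0.     0.     1.   ]]
0.1 [0.20848224 0.4814635  0.24012872] [-3.14024636e+00 -2.06077002e-04  2.73279429e+00] 0.09161101401091837
```

View pics/side0.png

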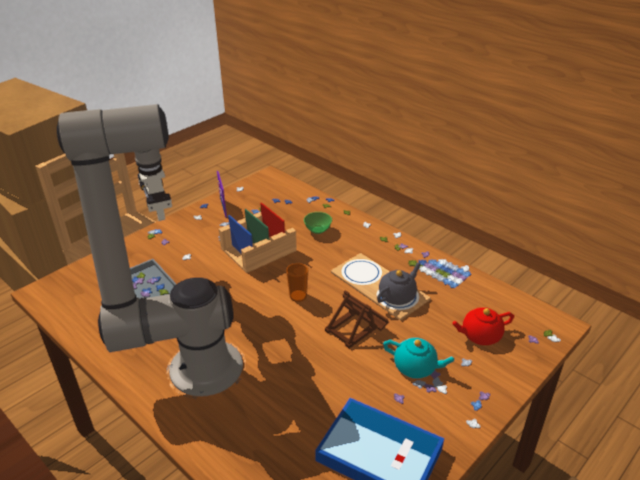

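View pics/top0.png

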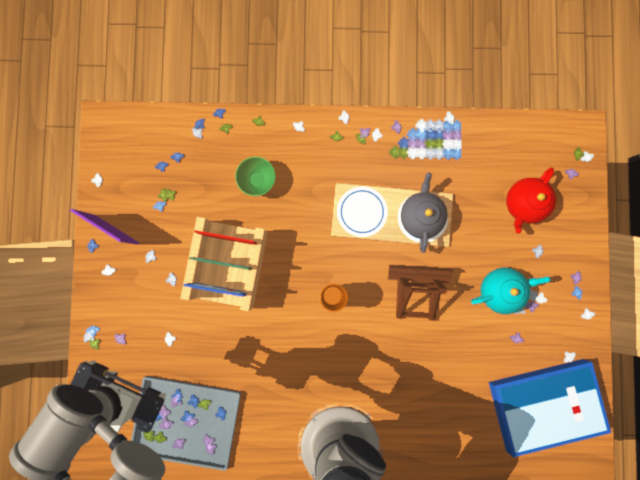

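```bash
cat > h.py <<'E'
import cv2, numpy as np
from cell import robot, eyes
def cal(n):
    c=eyes.calibration(n); T=np.array(c["world_to_cam"]); K=np.array([[c["fx"],0,c["cx"]],[0,c["fy"],c["cy"]],[0,0,1]]); return K,T
def plane(n,uv,z):
    K,T=cal(n); R=T[:3,:3]; C=-R.T@T[:3,3]
    uv=np.atleast_2d(np.array(uv,float)); d=(R.T@np.linalg.inv(K)@np.c_[uv,np.ones(len(uv))].T).T
    return C+d*((z-C[2])/d[:,2])[:,None]
def proj(n,p):
    K,T=cal(n); q=(K@(T[:3,:3]@np.atleast_2d(p).T+T[:3,3:])).T; return q[:,:2]/q[:,2:]
def tri(us,ut):
    P=[cal(n)[0]@cal(n)[1][:3] for n in("side","top")]
    X=cv2.triangulatePoints(P[0],P[1],np.array(us,float).reshape(2,1),np.array(ut,float).reshape(2,1))
    return (X[:3]/X[3]).ravel()
E
python3 - <<'E'
import cv2,numpy as np
t=cv2.imread("pics/top0.png"); s=cv2.imread("pics/side0.png")
f=lambda im,x,y,w,h,k:cv2.resize(im[y:y+h,x:x+w],None,fx=k,fy=k,interpolation=cv2.INTER_CUBIC)
a=f(t,170,205,110,110,5)   # rack
b=f(t,325,170,140,160,3.4375) # easel/trivet -> 481x550
im=np.zeros((550,800,3),np.uint8); a=cv2.resize(a,(319*1,319)) 
c=f(s,210,190,100,90,3.19)
im[:319,:319]=a; im[:550,319:319+481]=b[:550,:481]; im[319:319+231,:319]=c[:231,:319]
cv2.imwrite("pics/crop1.png",im)
cv2.imwrite("pics/crop2.png",f(s,310,250,130,105,5.7))
E
```

```text
(no output)
```

View pics/crop1.png

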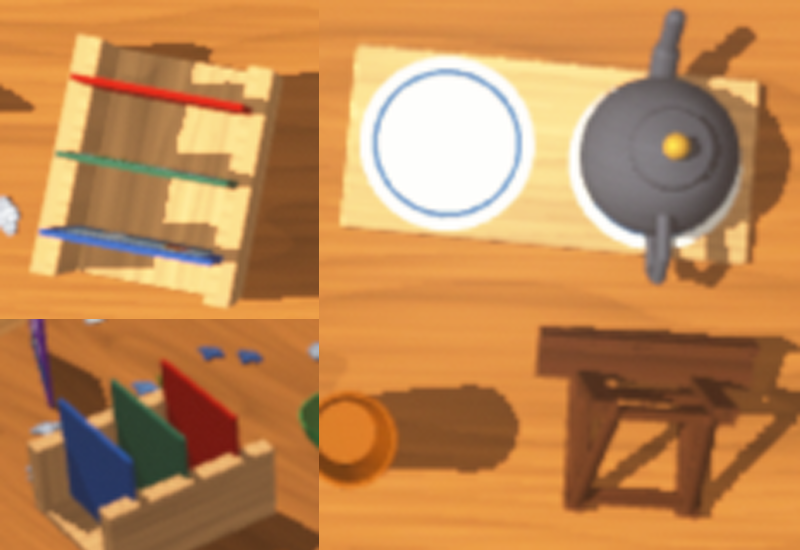

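View pics/crop2.png

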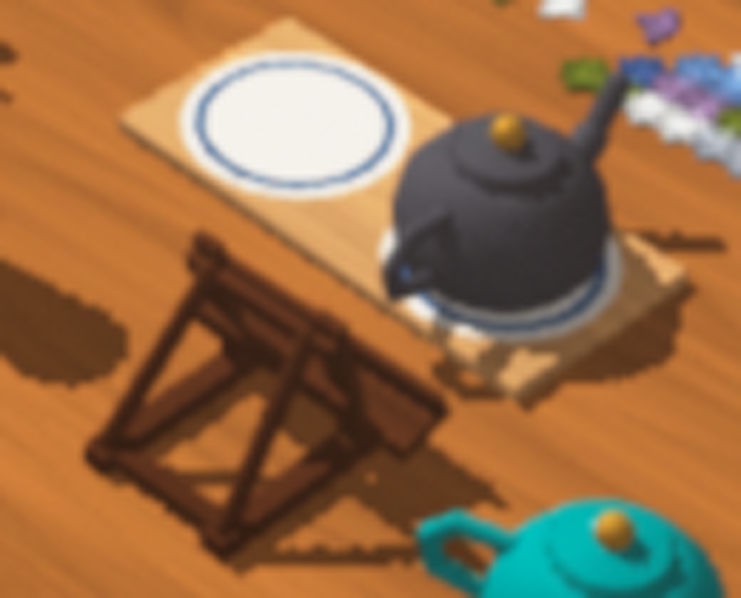

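```bash
python3 - <<'E'
from h import *
np.set_printoptions(precision=4,suppress=True)
def cloud(n,d):
    K,T=cal(n); v,u=np.mgrid[0:480,0:640]; 
    p=np.stack([(u-K[0,2])/K[0,0]*d,(v-K[1,2])/K[1,1]*d,d],-1)
    return (p-T[:3,3])@T[:3,:3]
t=cv2.imread("pics/top0.png"); W=cloud("top",np.load("pics/top0.npy")); W[np.load("pics/top0.npy")==0]=-9
s=cv2.imread("pics/side0.png"); S=cloud("side",np.load("pics/side0.npy"))
# blue board top edge
hsv=cv2.cvtColor(t,cv2.COLOR_BGR2HSV)
m=(hsv[...,0]>100)&(hsv[...,0]<125)&(hsv[...,1]>120); m[:275]=0;m[305:]=0;m[:,:175]=0;m[:,260:]=0
print("blue z max", np.percentile(W[...,2][m],[50,90,98]), m.sum())
mm=m&(W[...,2]>.132)
v,u=np.nonzero(mm); P=plane("top",np.c_[u,v],.142); 
c,(w,l),ang=cv2.minAreaRect((P[:,:2]*1000).astype(np.float32)); print("blue rect(mm)",c,w,l,ang, len(u))
v,u=np.nonzero(m); P=plane("top",np.c_[u,v],.142); c=cv2.minAreaRect((P[:,:2]*1000).astype(np.float32)); print("all blue",c)
ends=plane("top",[[183.8,284.7],[245.9,294.7]],.142); print(ends)
# side: blue board top corners
hs=cv2.cvtColor(s,cv2.COLOR_BGR2HSV); ms=(hs[...,0]>100)&(hs[...,0]<125)&(hs[...,1]>120);ms[:210]=0;ms[255:]=0;ms[:,:222]=0;ms[:,255:]=0
v,u=np.nonzero(ms); q=S[ms]; print("side blue: top", np.percentile(q[:,2],[2,50,98]), "leftmost",u.min(),v[u.argmin()],"rightmost",u.max(), [v[u==u.max()].min()])
# rack from W: cheeks z~0.104
r=np.zeros(m.shape,bool); r[210:315,175:275]=1; k=r&(abs(W[...,2]-.104)<.01)&(hsv[...,0]<30)&(hsv[...,1]<150); Q=W[k]
print("rack",cv2.minAreaRect((Q[:,:2]*1000).astype(np.float32)),len(Q), np.median(Q[:,2]))
# neighbours
# easel dark mask
e=np.zeros(m.shape,bool); e[258:325,383:462]=1
e&=(W[...,2]>.02); E=W[e]; print("easel z",np.percentile(E[:,2],[5,50,95,100]))
L=E[(E[:,2]>.048)&(E[:,2]<.062)&(E[:,0]>.45)]; print("lip",cv2.minAreaRect((L[:,:2]*1000).astype(np.float32)),len(L))
for z in (.03,.04,.05,.07,.09,.105,.112):
    A=E[(abs(E[:,2]-z)<.005)]; print(z,len(A),A.min(0) if len(A) else 0,A.max(0) if len(A) else 0)
# trivet (z 12)
b=np.zeros(m.shape,bool); b[175:255,325:460]=1; k=b&(abs(W[...,2]-.012)<.006)&(hsv[...,2]>200)&(hsv[...,1]<130)
v,u=np.nonzero(k); P=plane("top",np.c_[u,v],.012); print("trivet",cv2.minAreaRect((P[:,:2]*1000).astype(np.float32)))
w_=b&(hsv[...,1]<40)&(hsv[...,2]>200); w_[:,390:]=0; v,u=np.nonzero(w_); P=plane("top",np.c_[u,v],.012); print("tile_free",cv2.minEnclosingCircle((P[:,:2]*1000).astype(np.float32)),P.mean(0))
g=b&(hsv[...,1]<70)&(hsv[...,2]<140)&(W[...,2]>.02); v,u=np.nonzero(g)
x=W[g]; print("pot z",np.percentile(x[:,2],[5,50,99.9]))
B=x[(abs(x[:,2]-.05)<.015)]; 
kn=b&(hsv[...,0]>15)&(hsv[...,0]<30)&(hsv[...,1]>150)&(W[...,2]>.09); v,u=np.nonzero(kn); print("knob",len(u),u.mean(),v.mean(),plane("top",[[u.mean(),v.mean()]],.11),W[kn].mean(0))
print("spout",plane("top",[[325+(675-319)/3.4375,170+12/3.4375]],.089),"handle",plane("top",[[325+(655-319)/3.4375,170+280/3.4375]],.06))
print("tumbler",plane("top",[[333.5,296.5]],.115))
E
```

```text
blue z max [0.1402 0.1435 0.1445] 98
blue rect(mm) (423.97607421875, 325.25372314453125) 143.6300048828125 4.383779048919678 80.43104553222656 91
all blue ((424.2112731933594, 325.2131042480469), (143.6279754638672, 4.974212646484375), 80.36479187011719)
[[0.4352 0.3993 0.142 ]
 [0.4132 0.2448 0.142 ]]
side blue: top [0.0195 0.0976 0.1435] leftmost 229 216 rightmost 251 [np.int64(234)]
rack ((490.281005859375, 316.382080078125), (178.37771606445312, 212.44248962402344), 80.67943572998047) 158 0.09512624510556975
easel z [0.03   0.0449 0.1071 0.119 ]
lip ((470.5284118652344, -208.2467041015625), (169.2847137451172, 37.9327278137207), 89.36833953857422) 188
0.03 360 [ 0.3557 -0.2935  0.0251] [ 0.4951 -0.1232  0.035 ]
0.04 423 [ 0.3652 -0.2925  0.035 ] [ 0.495  -0.1225  0.0449]
0.05 260 [ 0.3735 -0.293   0.0451] [ 0.4923 -0.1237  0.055 ]
0.07 55 [ 0.3909 -0.2604  0.065 ] [ 0.4528 -0.1524  0.0749]
0.09 66 [ 0.4051 -0.2605  0.0851] [ 0.4479 -0.1524  0.095 ]
0.105 156 [ 0.4162 -0.26    0.1001] [ 0.4432 -0.1521  0.1099]
0.112 80 [ 0.4256 -0.2594  0.1071] [ 0.443  -0.1522  0.1164]
trivet ((636.8759155273438, -134.73619079589844), (326.0381164550781, 147.49903869628906), 85.81253051757812)
tile_free ((643.2982177734375, -52.21044921875), 70.63345336914062) [ 0.6429 -0.0519  0.012 ]
pot z [0.0554 0.0783 0.1008]
knob 39 428.7692307692308 212.15384615384616 [[ 0.6314 -0.2161  0.11  ]] [ 0.6314 -0.216   0.1105]
spout [[ 0.7369 -0.2202  0.089 ]] handle [[ 0.532  -0.2118  0.06  ]]
tumbler [[0.4111 0.0266 0.115 ]]
```

```bash
python3 - <<'E'
from h import *
np.set_printoptions(precision=4,suppress=True)
t=cv2.imread("pics/top0.png"); g=t[...,2].astype(float)
def sub(prof,th,up):  # first crossing
    for i in range(len(prof)-1):
        if (prof[i]-th)*(prof[i+1]-th)<=0 and (prof[i]>prof[i+1])==up: return i+(prof[i]-th)/(prof[i]-prof[i+1])
pts=[]
for u in range(392,450):
    r=sub(g[256:285,u],140,True)
    if r is not None: pts.append((u,256+r))
P=plane("top",pts,.053); k=np.polyfit(P[:,1],P[:,0],1)
for _ in range(3):
    res=P[:,0]-np.polyval(k,P[:,1]); P=P[abs(res)<max(.002,2*res.std())]; k=np.polyfit(P[:,1],P[:,0],1)
print("lip edge slope",k,"x at y=-.207",np.polyval(k,-.207),len(P))
ends=[]
for v in range(269,284,1):
    row=g[v]; a=sub(row[380:400],140,True); b=sub(row[450:465],140,False)
    if a and b: ends.append((v,380+a,450+b))
print(np.array(ends))
for v,a,b in ends[:3]: print(plane("top",[[a,v],[b,v]],.045))
print(g[262:320:2,405].astype(int))
# runner feet rear corners
print(plane("top",[[325+(567-319)/3.4375,170+508/3.4375],[325+(707-319)/3.4375,170+515/3.4375]],.012))
# blue: subpixel ends along board, using blueness b-r
h=t[...,0].astype(float)-t[...,2]
for z in (.142,):
    A=np.array([(u,275+np.average(np.arange(30),weights=np.clip(h[275:305,u],0,None)**2)) for u in range(187,244)]); Q=plane("top",A,z); kk=np.polyfit(Q[:,1],Q[:,0],1); print("blue slope",kk)
b=[np.clip(h[275:305,u],0,None).max() for u in range(178,252)]; print(np.array(b).astype(int))
E
```

```text
lip edge slope [0.0365 0.5004] x at y=-.207 0.4928899572829282 58
[[269.     389.7222 460.8889]
 [270.     389.4167 462.6667]
 [271.     388.9787 463.3571]
 [272.     388.8936 460.1481]
 [273.     388.8043 459.1212]
 [274.     388.8095 458.6667]
 [275.     388.8235 458.6429]
 [276.     388.871  458.2188]
 [277.     388.871  458.0357]
 [278.     389.5    458.0364]
 [279.     397.8    457.4444]
 [280.     398.5882 457.18  ]
 [281.     398.8889 457.2222]
 [283.     398.9167 460.2812]]
[[ 0.4838 -0.1262  0.045 ]
 [ 0.4872 -0.3182  0.045 ]]
[[ 0.4811 -0.1254  0.045 ]
 [ 0.4846 -0.323   0.045 ]]
[[ 0.4784 -0.1242  0.045 ]
 [ 0.4819 -0.3249  0.045 ]]
[224 217 106 111 130 128 122 128  92  80  81  81 102 125 126 126 128 127
 124 123 116 103 104 115 127  87 108 130 187]
[[ 0.3509 -0.1525  0.012 ]
 [ 0.3472 -0.2645  0.012 ]]
blue slope [0.1599 0.3723]
[  0   0   0   0   0   0  52  96 111 112 114 114 111 108 122 121 120 115
 117 122 122 122 117 111 115 120 119 115 110 115 123 124 123 116 110 116
 124 124 119 112 119 125 124 125 118 112 108 112 118 115 108 100 111 117
 123 118 107 113 116 119 117 113 103 110  95  50  30  22   0   0   0   0
   0   0]
```

```bash
python3 -m handwheel '[27,-19.5,0,-0.147,0.5,27,-19.5,0,-0.147,0.5,27,-19.5,0,-0.147,0.5,27,-19.5,0,-0.147,0.5,27,-19.5,0,-0.147,0.5,27,-19.5,0,-0.147,0.5,27,-19.5,0,-0.147,0.5,27,-19.5,0,-0.147,0.5]' 20; python3 -m handwheel '[0,0,0,-0.145,0.5,0,0,0,0,0.5,0,0,0,0,0.5]'
```

```text
time: 0.9
tool_pos: [0.4255, 0.3247, 0.2404]
tool_rot: [-3.141, 0.0, 1.551]
contact_force: [1.0, -0.3, -0.9]
opening: 0.0458
grip_force: 0.0
time: 1.2
tool_pos: [0.4243, 0.3258, 0.2404]
tool_rot: [-3.141, 0.0, 1.416]
contact_force: [-0.3, 0.5, -0.2]
opening: 0.0464
grip_force: 0.0
```

```bash
python3 -m handwheel '[0,-1,-30,0,0.5,0,0,-30,0,0.5,0,0,-25,0,0.5,0,0,-20,0,0.5,0,0,-11,0,0.5,0,0,0,0,0.5,0,0,0,0,0.5]' 20; python3 -m handwheel '[0,0,0,0,0.3,0,0,0,0,0.15,0,0,0,0,0.05,0,0,0,0,0,0,0,0,0,0,0,0,0,0,0,0,0,0,0,0]' 20
```

```text
time: 1.9
tool_pos: [0.4248, 0.3253, 0.1255]
tool_rot: [3.141, -0.001, 1.414]
contact_force: [0.4, 0.7, 0.2]
opening: 0.0455
grip_force: 0.0
time: 2.6
tool_pos: [0.424, 0.3248, 0.1248]
tool_rot: [-3.14, 0.0, 1.412]
contact_force: [-3.3, 0.6, 3.9]
opening: 0.006
grip_force: 20.0
```

```bash
python3 -m handwheel '[0,0,5,0,0,0,0,10,0,0,0,0,15,0,0,0,0,20,0,0,0,0,25,0,0,0,0,25,0,0,0,0,25,0,0,0,0,25,0,0]' 25; python3 -m handwheel '[0,0,10,0,0,0,0,0,0,0,0,0,0,0,0]'
python3 - <<'E'
from h import *
for n in("side","top"):
    p,d=eyes.read_camera(n); cv2.imwrite(f"pics/{n}1.png",p); np.save(f"pics/{n}1.npy",d)
s=cv2.imread("pics/side1.png")[130:290,190:330]; t=cv2.imread("pics/top1.png")[205:330,160:290]
cv2.imwrite("pics/c1.png",np.hstack([cv2.resize(s,(385,440),interpolation=2),cv2.resize(t,(400,440),interpolation=2)]))
E
```

```text
time: 3.4
tool_pos: [0.4251, 0.3246, 0.2767]
tool_rot: [3.14, -0.001, 1.412]
contact_force: [0.0, 0.8, -0.9]
opening: 0.0061
grip_force: 25.0
time: 3.7
tool_pos: [0.4244, 0.3245, 0.2839]
tool_rot: [-3.141, 0.001, 1.412]
contact_force: [0.0, 0.5, -1.7]
opening: 0.0058
grip_force: 25.0
```

View pics/c1.png

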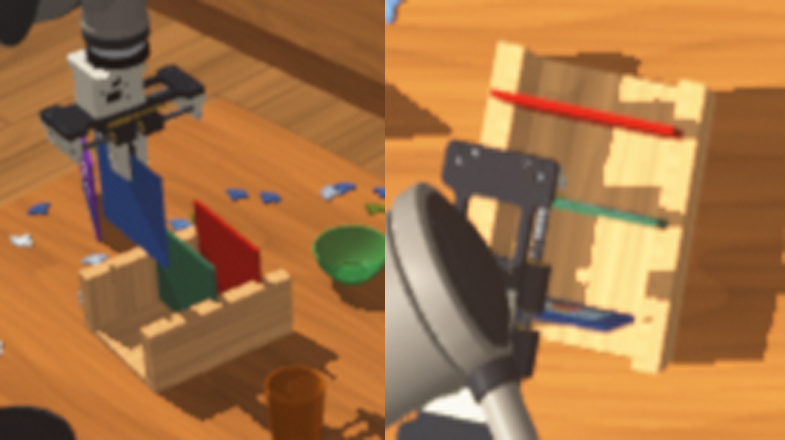

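```bash
python3 - <<'E'
from h import *
np.set_printoptions(precision=4,suppress=True)
t=cv2.imread("pics/top1.png").astype(float); h=t[...,0]-t[...,2]
h[:285]=0;h[302:]=0
print([int(x) for x in h[285:302,232:248].max(0)])
s=cv2.imread("pics/side1.png"); hs=cv2.cvtColor(s,cv2.COLOR_BGR2HSV); m=((hs[...,0]>100)&(hs[...,0]<125)&(hs[...,1]>120)).astype(np.uint8); m[:180]=0;m[230:]=0;m[:,:222]=0;m[:,256:]=0
n,l,st,_=cv2.connectedComponentsWithStats(m); i=1+st[1:,4].argmax(); c=cv2.findContours((l==i).astype(np.uint8),0,1)[0][0]; print(cv2.approxPolyDP(c,2,True)[:,0].tolist())
a=np.array([-.159]); n_=np.array([np.cos(-.159),np.sin(-.159)]); yv=np.array([-n_[1],n_[0]])
c0=np.array([.4244,.3245])
for side in(-1,1):
  for z in(.1715,.3015):
    p=np.r_[c0+side*.075*yv,z]; print(side,z,p,proj("side",p),proj("top",p))
E
```

```text
[40, 36, 36, 36, 36, 35, 33, 22, -15, -96, -95, -96, -98, -99, -94, -93]
[[226, 183], [228, 207], [250, 226], [247, 196], [238, 188], [239, 195], [233, 195]]
-1 0.1715 [0.4125 0.2504 0.1715] [[250.8773 227.0299]] [[241.7347 295.501 ]]
-1 0.3015 [0.4125 0.2504 0.3015] [[248.0012 194.4953]] [[232.2447 298.4579]]
1 0.1715 [0.4363 0.3986 0.1715] [[228.2654 207.7447]] [[180.7462 284.5753]]
1 0.3015 [0.4363 0.3986 0.3015] [[224.6899 175.9654]] [[163.5822 286.1532]]
```

```bash
python3 -m handwheel '[6,-25,0,0.015,0,6,-40,0,0.015,0,6,-45,0,0.015,0,6,-45,0,0.015,0,6,-45,0,0.015,0,6,-45,0,0.015,0,6,-45,0,0.015,0,6,-45,0,0.017,0]' 25; python3 -m handwheel '[2,-45,0,0,0,0,-45,0,0,0,0,-45,0,0,0,0,-35,0,0,0,0,-20,0,0,0,0,-8,0,0,0,0,0,0,0,0,0,0,0,0,0]'
python3 - <<'E'
from h import *
for n in("side","top"):
    p,d=eyes.read_camera(n); cv2.imwrite(f"pics/{n}2.png",p); np.save(f"pics/{n}2.npy",d)
s=cv2.imread("pics/side2.png")[190:350,290:440]; t=cv2.imread("pics/top2.png")[205:330,360:490]
cv2.imwrite("pics/c2.png",np.hstack([cv2.resize(s,(412,440),interpolation=2),cv2.resize(t,(385,440),interpolation=2)]))
E
```

```text
time: 4.6
tool_pos: [0.4722, -0.012, 0.2838]
tool_rot: [-3.14, -0.0, 1.535]
contact_force: [1.2, 0.3, 0.0]
opening: 0.0061
grip_force: 25.0
time: 5.4
tool_pos: [0.4746, -0.2072, 0.2843]
tool_rot: [-3.141, -0.001, 1.534]
contact_force: [-0.1, 1.4, -1.8]
opening: 0.006
grip_force: 25.0
```

View pics/c2.png

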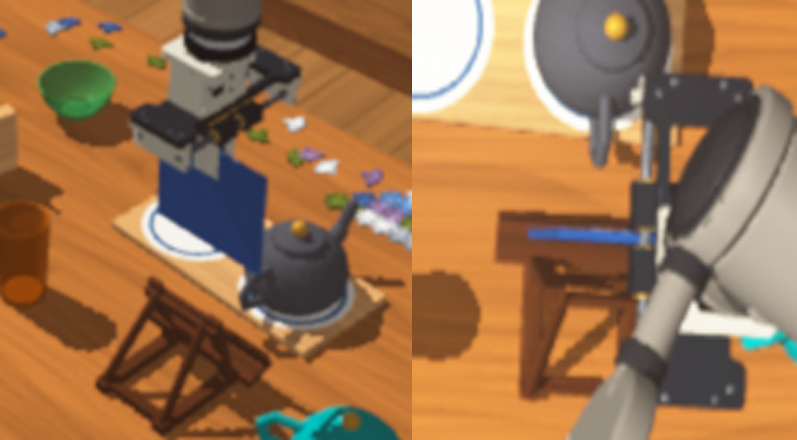

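```bash
python3 -m handwheel '[0,-1.5,-15,0,0,0,0,-25,0,0,0,0,-25,0,0,0,0,-25,0,0,0,0,-20,0,0,0,0,-10,0,0,0,0,0,0,0,0,0,0,0,0]' 25; python3 -m handwheel '[0,0,-3,0,0,0,0,-2,0,0,0,0,-1,0,0,0,0,0,0,0]'; python3 -m handwheel '[0,0,-2,0,0,0,0,-1,0,0,0,0,0,0,0]'
```

```text
time: 6.3
tool_pos: [0.4752, -0.2096, 0.1656]
tool_rot: [3.14, 0.001, 1.534]
contact_force: [0.1, 1.0, -1.4]
opening: 0.0057
grip_force: 25.0
time: 6.7
tool_pos: [0.4747, -0.2098, 0.1589]
tool_rot: [3.141, 0.0, 1.534]
contact_force: [-0.2, -0.1, -2.1]
opening: 0.0055
grip_force: 25.0
time: 7.0
tool_pos: [0.4746, -0.2097, 0.1556]
tool_rot: [-3.141, -0.0, 1.534]
contact_force: [-0.6, 0.5, -0.5]
opening: 0.006
grip_force: 25.0
```

```bash
python3 -m handwheel '[0,0,-2,0,0,0,0,-1,0,0,0,0,0,0,0]'; python3 -m handwheel '[0,0,-1,0,0,0,0,-1,0,0,0,0,0,0,0]';  python3 -m handwheel '[0,0,-1,0,0,0,0,0,0,0,0,0,0,0,0]'
```

```text
time: 7.3
tool_pos: [0.4746, -0.2097, 0.1525]
tool_rot: [-3.141, -0.0, 1.534]
contact_force: [0.1, -0.2, -1.8]
opening: 0.0057
grip_force: 25.0
time: 7.6
tool_pos: [0.4749, -0.2098, 0.1517]
tool_rot: [3.141, 0.0, 1.534]
contact_force: [-1.6, 0.9, 6.0]
opening: 0.0059
grip_force: 25.0
time: 7.9
tool_pos: [0.475, -0.2098, 0.1516]
tool_rot: [3.14, 0.001, 1.534]
contact_force: [-2.2, 2.4, 12.7]
opening: 0.0057
grip_force: 25.0
```

```bash
python3 - <<'E'
from h import *
np.set_printoptions(precision=4,suppress=True)
for n in("side","top"):
    p,d=eyes.read_camera(n); cv2.imwrite(f"pics/{n}3.png",p)
s=cv2.imread("pics/side3.png"); t=cv2.imread("pics/top3.png")
hs=cv2.cvtColor(s,cv2.COLOR_BGR2HSV); m=((hs[...,0]>100)&(hs[...,0]<125)&(hs[...,1]>120)).astype(np.uint8); m[:230]=0;m[350:]=0;m[:,:320]=0;m[:,420:]=0
n,l,st,_=cv2.connectedComponentsWithStats(m); i=1+st[1:,4].argmax(); c=cv2.findContours((l==i).astype(np.uint8),0,1)[0][0]; print(cv2.approxPolyDP(c,2,True)[:,0].tolist())
o=robot.observe(); c0=o["tool_pos"]; print(c0,o["contact_force"]); a=-.0365; yv=np.array([-np.sin(a),np.cos(a)]); zb=c0[2]-.112
for sd in(-1,1):
  for z in(zb,zb+.13): p=np.r_[c0[:2]+sd*.075*yv,z]; print(sd,z,proj("side",p),proj("top",p))
h=t[...,0].astype(float)-t[...,2]; print([int(x) for x in h[262:285,383:400].max(0)])
E
```

```text
[[349, 286], [351, 296], [362, 304], [368, 303], [372, 307], [373, 315], [381, 321], [384, 290], [369, 280], [367, 291], [361, 287], [355, 290]]
[ 0.475  -0.2098  0.1516] [-2.4256  3.4078 12.2394]
-1 0.039639624327075004 [[382.8592 321.7937]] [[447.9617 274.3001]]
-1 0.16963962432707502 [[385.262  290.0519]] [[462.5174 274.5503]]
1 0.039639624327075004 [[347.8362 298.7809]] [[392.6139 271.3066]]
1 0.16963962432707502 [[348.7219 267.5224]] [[401.0203 271.2242]]
[-154, -154, -154, -153, -142, -113, -83, -68, -45, 47, 91, 95, 94, 94, 95, 94, 97]
```

```bash
python3 -m handwheel '[0,0,1.5,0,0,0,0,0,0,0]' 25; for i in 1; do :; done; python3 -m handwheel '[-1.5,0,0,0,0,-1.5,0,-0.5,0,0,0,0,0,0,0]'; python3 -m handwheel '[-1.5,0,-0.5,0,0,-1.5,0,-0.5,0,0,0,0,0,0,0]'
```

```text
time: 8.2
tool_pos: [0.4749, -0.2098, 0.1517]
tool_rot: [3.141, 0.0, 1.534]
contact_force: [-0.6, 0.9, 5.8]
opening: 0.006
grip_force: 25.0
time: 8.5
tool_pos: [0.472, -0.21, 0.151]
tool_rot: [3.14, 0.001, 1.534]
contact_force: [1.2, 0.6, 3.6]
opening: 0.0057
grip_force: 25.0
time: 8.8
tool_pos: [0.4691, -0.2101, 0.1502]
tool_rot: [3.14, 0.001, 1.534]
contact_force: [1.3, -0.6, 5.7]
opening: 0.0056
grip_force: 25.0
```

```bash
python3 -m handwheel '[-1.5,0.5,-0.3,0,0,-1.5,0.5,-0.3,0,0,0,0,0,0,0]'; python3 -m handwheel '[-1.5,0,-0.3,0,0,-1.5,0,-0.3,0,0,0,0,0,0,0]'
```

```text
time: 9.1
tool_pos: [0.4654, -0.2089, 0.1492]
tool_rot: [-3.141, 0.0, 1.534]
contact_force: [0.0, -0.4, 4.5]
opening: 0.0055
grip_force: 25.0
time: 9.4
tool_pos: [0.4623, -0.2085, 0.1484]
tool_rot: [-3.141, -0.001, 1.534]
contact_force: [-0.1, 0.7, 3.1]
opening: 0.0057
grip_force: 25.0
```

```bash
python3 -m handwheel '[-1,0,-0.2,0,0,-1,0,-0.2,0,0,0,0,0,0,0]'; python3 -m handwheel '[-1,0,-0.2,0,0,-1,0,-0.2,0,0,0,0,0,0,0]'
```

```text
time: 9.7
tool_pos: [0.4611, -0.2087, 0.1482]
tool_rot: [3.14, -0.0, 1.533]
contact_force: [3.5, 2.1, 2.2]
opening: 0.006
grip_force: 25.0
time: 10.0
tool_pos: [0.4597, -0.2087, 0.1482]
tool_rot: [3.139, 0.0, 1.534]
contact_force: [5.0, 2.7, 4.3]
opening: 0.0057
grip_force: 25.1
```

```bash
python3 -m handwheel '[1,0,0,0,0,0,0,0,0,0.08,0,0,0,0,0.1,0,0,0,0,0.12,-1,0,0,0,0.15,-1,0,0,0,0.18,-1,0,0,0,0.21,-1,0,0,0,0.25]' 5; python3 -m handwheel '[-3,0,0,0,0.25,-3,0,0,0,0.25,-3,0,0,0,0.25,-3,0,0,0,0.25,-3,0,0,0,0.25,-3,0,0,0,0.25,0,0,0,0,0.25]'
```

```text
time: 10.8
tool_pos: [0.4555, -0.2087, 0.1477]
tool_rot: [-3.142, 0.0, 1.534]
contact_force: [-0.3, 0.3, -0.1]
opening: 0.022
grip_force: 0.0
time: 11.5
tool_pos: [0.4373, -0.2087, 0.1478]
tool_rot: [-3.141, -0.0, 1.534]
contact_force: [-0.3, 0.1, 1.1]
opening: 0.0229
grip_force: 0.1
```

```bash
python3 -m handwheel '[-2,0,0,0,0.25,-2,0,0,0,0.25,0,0,0,0,0.3,0,0,0,0,0.4,0,0,0,0,0.45,0,0,0,0,0.45]' 5
python3 - <<'E'
from h import *
for n in("side","top"):
    p,d=eyes.read_camera(n); cv2.imwrite(f"pics/{n}4.png",p)
s=cv2.imread("pics/side4.png")[210:350,300:430]; t=cv2.imread("pics/top4.png")[205:330,360:490]
cv2.imwrite("pics/c4.png",np.hstack([cv2.resize(s,(409,440),interpolation=2),cv2.resize(t,(385,440),interpolation=2)]))
E
```

```text
time: 12.1
tool_pos: [0.4337, -0.2087, 0.1477]
tool_rot: [3.141, 0.0, 1.534]
contact_force: [0.3, 0.1, 0.4]
opening: 0.0408
grip_force: 0.0
```

View pics/c4.png

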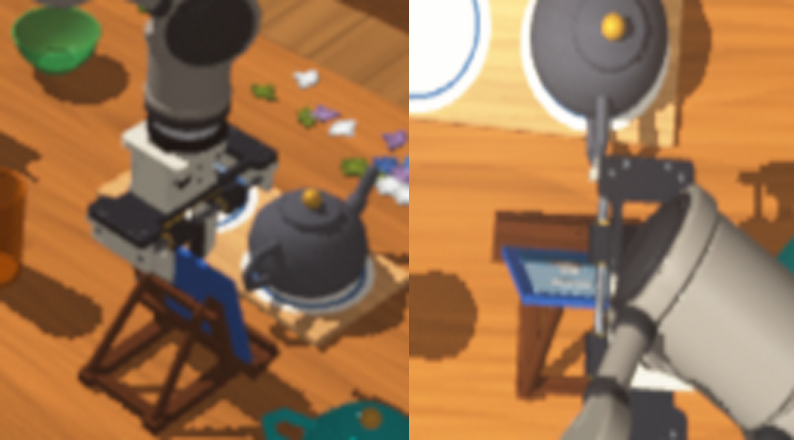

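```bash
python3 -m handwheel '[0,0,5,0,0.45,0,0,12,0,0.45,0,0,20,0,0.45,0,0,25,0,0.45,0,0,30,0,0.45,0,0,30,0,0.45,0,0,8,0,0.45]'; python3 -m handwheel '[25,-10,0,-0.007,0.6,28,-10,0,-0.007,1,28,-10,0,-0.007,1,28,-10,0,-0.007,1,28,-10,0,-0.006,1,28,-10,0,0,1,28,-10,0,0,1,6,-4,0,0,1]' ; python3 -m handwheel '[0,0,0,0,1,0,0,0,0,1]'
python3 - <<'E'
from h import *
for n in("side","top"):
    p,d=eyes.read_camera(n); cv2.imwrite(f"pics/{n}5.png",p)
s=cv2.imread("pics/side5.png")[210:350,300:430]; t=cv2.imread("pics/top5.png")[165:325,325:470]
cv2.imwrite("pics/c5.png",np.hstack([cv2.resize(s,(400,440),interpolation=2),cv2.resize(t,(399,440),interpolation=2)]))
E
```

```text
time: 12.9
tool_pos: [0.4347, -0.2094, 0.2812]
tool_rot: [3.136, 0.003, 1.534]
contact_force: [0.1, 0.3, -0.1]
opening: 0.0412
grip_force: 0.0
time: 13.7
tool_pos: [0.6342, -0.283, 0.2753]
tool_rot: [-3.14, -0.001, 1.5]
contact_force: [0.2, -0.1, -1.3]
opening: 0.0913
grip_force: 0.0
time: 13.9
tool_pos: [0.6319, -0.2825, 0.2773]
tool_rot: [-3.14, -0.001, 1.5]
contact_force: [-0.1, -0.1, -0.7]
opening: 0.0918
grip_force: 0.0
```

View pics/c5.png

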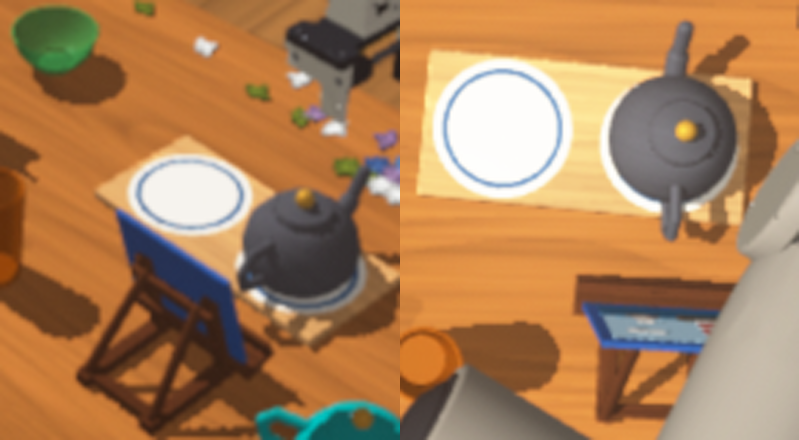

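```bash
python3 -m handwheel '[0,-4,-25,0,1,0,0,-35,0,1,0,0,-40,0,1,0,0,-40,0,1,0,0,-35,0,1,0,0,-25,0,1,0,0,-11,0,1,0,0,0,0,1]'; python3 -m handwheel '[0,3,0,0,1,0,4,0,0,1,0,4,0,0,1,0,3,0,0,1,0,0,0,0,1]'
```

```text
time: 14.8
tool_pos: [0.6317, -0.2863, 0.0659]
tool_rot: [-3.14, -0.001, 1.5]
contact_force: [0.8, 0.7, 0.8]
opening: 0.0917
grip_force: 0.0
time: 15.3
tool_pos: [0.633, -0.2727, 0.0676]
tool_rot: [3.141, 0.001, 1.501]
contact_force: [-0.5, -1.2, 0.6]
opening: 0.0921
grip_force: 0.5
```

```bash
python3 -m handwheel '[0,3,0,0,1,0,4,0,0,1,0.3,5,0,0,1,0.5,7,0,0,1,0.6,8,0,0,1,0.6,8,0,0,1,0.6,8,0,0,1,0.6,8,0,0,1]'; python3 -m handwheel '[0.6,8,0,0,1,0.6,8,0,0,1,0.6,8,0,0,1,0.6,8,0,0,1,0.6,8,0,0,1,0.5,6,0,0,1,0.3,4,0,0,1,0,0,0,0,1]'
cat > loc.py <<'E'
from h import *
import sys
k=sys.argv[1]
p,_=eyes.read_camera("top"); cv2.imwrite(f"pics/top{k}.png",p); s,_=eyes.read_camera("side"); cv2.imwrite(f"pics/side{k}.png",s)
hs=lambda p:cv2.cvtColor(p,cv2.COLOR_BGR2HSV)
def kn(p,r):
    q=hs(p); m=(q[...,0]>18)&(q[...,0]<32)&(q[...,1]>170)&(q[...,2]>170); z=np.zeros_like(m); z[r]=m[r]; v,u=np.nonzero(z); return (len(u),u.mean(),v.mean()) if len(u) else (0,)
a=kn(p,np.s_[185:240,335:450]); b=kn(s,np.s_[235:295,335:425]); print(a,b)
if a[0]: print("knob plane",plane("top",[a[1:]],.108))
if a[0] and b[0]: print("tri",tri(b[1:],a[1:]))
E
python3 loc.py 6
```

```text
time: 16.1
tool_pos: [0.6361, -0.223, 0.0673]
tool_rot: [3.14, 0.002, 1.499]
contact_force: [0.3, -6.0, 1.0]
opening: 0.0918
grip_force: 3.2
time: 16.9
tool_pos: [0.64, -0.1721, 0.0672]
tool_rot: [3.14, 0.001, 1.5]
contact_force: [-1.1, -4.5, 2.8]
opening: 0.0916
grip_force: 2.4
(19, np.float64(392.7894736842105), np.float64(206.47368421052633)) (0,)
knob plane [[ 0.64478531 -0.12337302  0.108     ]]
```

```bash
python3 -m handwheel '[0,4,0,0,1,0,8,0,0,1,0.3,8,0,0,1,0.3,8,0,0,1,0.3,8,0,0,1,0.3,8,0,0,1,0,8,0,0,1,0,6,0,0,1]'; python3 -m handwheel '[0,4,0,0,1,0,2,0,0,1,0,0,0,0,1]'; python3 loc.py 7
python3 - <<'E'
from h import *
s=cv2.imread("pics/side7.png")[210:350,290:430]; t=cv2.imread("pics/top7.png")[165:325,315:460]
cv2.imwrite("pics/c7.png",np.hstack([cv2.resize(s,(400,400),interpolation=2),cv2.resize(t,(363,400),interpolation=2)]))
E
```

```text
time: 17.8
tool_pos: [0.6411, -0.1145, 0.0671]
tool_rot: [3.14, 0.001, 1.499]
contact_force: [0.3, -6.5, 4.0]
opening: 0.0918
grip_force: 3.5
time: 18.1
tool_pos: [0.6412, -0.1083, 0.0671]
tool_rot: [3.141, 0.001, 1.5]
contact_force: [1.6, -4.3, 2.4]
opening: 0.0918
grip_force: 2.9
(22, np.float64(367.6363636363636), np.float64(205.5)) (0,)
knob plane [[ 0.64613592 -0.05827102  0.108     ]]
```

View pics/c7.png

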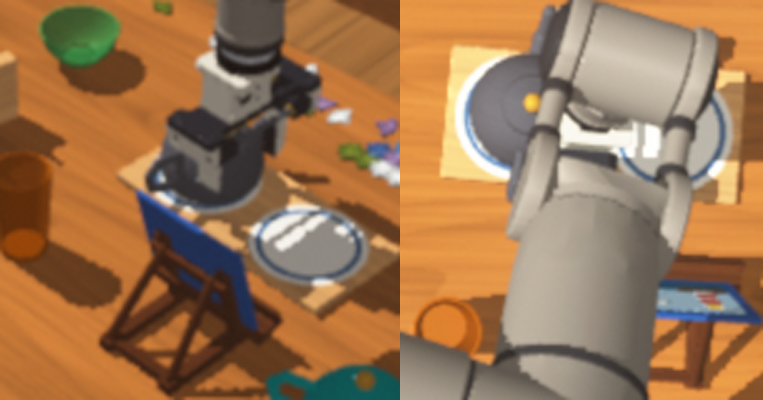

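```bash
python3 -m handwheel '[0,2,0,0,1,-0.3,3,0,0,1,0,1,0,0,1,0,0,0,0,1]'; python3 -m handwheel '[0,-6,0,0,1,-1,-15,0,0,1,-1,-25,0,0,1,0,-30,0,0,1,0,-30,0,0,1,0,-20,30,0,1,0,0,40,0,1,0,0,40,0,1]'; python3 -m handwheel '[0,0,45,0,1,0,0,45,0,1,0,-30,0,0,1,0,-40,0,0,1,0,0,0,0,1]'; python3 loc.py 8
```

```text
time: 18.6
tool_pos: [0.6409, -0.1024, 0.0671]
tool_rot: [3.141, 0.001, 1.5]
contact_force: [-0.7, -5.9, 2.8]
opening: 0.0918
grip_force: 3.3
time: 19.4
tool_pos: [0.6375, -0.2291, 0.1767]
tool_rot: [-3.139, -0.002, 1.498]
contact_force: [0.1, -0.1, 0.8]
opening: 0.0918
grip_force: 0.0
time: 19.9
tool_pos: [0.6371, -0.303, 0.2655]
tool_rot: [-3.14, 0.001, 1.495]
contact_force: [-0.2, -0.4, -0.3]
opening: 0.0918
grip_force: 0.0
(26, np.float64(365.53846153846155), np.float64(205.65384615384616)) (2, np.float64(362.5), np.float64(249.0))
knob plane [[ 0.64563646 -0.05284884  0.108     ]]
tri [ 0.64498475 -0.05219212  0.10669753]
```

```bash
python3 - <<'E'
from h import *
np.set_printoptions(precision=4,suppress=True)
s=cv2.imread("pics/side8.png"); t=cv2.imread("pics/top8.png")
def corners(p,r,k):
    q=cv2.cvtColor(p,cv2.COLOR_BGR2HSV); m=np.zeros(q.shape[:2],np.uint8); y0,y1,x0,x1=r
    m[y0:y1,x0:x1]=((q[...,0]>98)&(q[...,0]<128)&(q[...,1]>100))[y0:y1,x0:x1]
    n,l,st,_=cv2.connectedComponentsWithStats(m); i=1+st[1:,4].argmax(); c=cv2.findContours((l==i).astype(np.uint8),0,1)[0][0]; print(k,cv2.approxPolyDP(c,1.5,True)[:,0].tolist())
corners(s,(260,340,325,410),"side"); corners(t,(260,300,380,465),"top")
a=-.0365; X=np.array([np.cos(a),np.sin(a),0]); Y=np.array([-np.sin(a),np.cos(a),0]); Z=np.array([0,0,1]); u=-np.sin(np.radians(15))*X+np.cos(np.radians(15))*Z
n_=np.cos(np.radians(15))*X+np.sin(np.radians(15))*Z
B=np.array([.4612,-.2087,.035])
for h in(0,.13):
  for y in(.075,-.075):
    p=B+y*Y+h*u; print(h,y,"back",proj("side",p-.003*n_),"front top",proj("top",p+.003*n_))
im=np.hstack([cv2.resize(s[200:350,280:430],(400,400),interpolation=2),cv2.resize(t[165:325,325:470],(363,400),interpolation=2)]); cv2.imwrite("pics/c8.png",im)
E
```

```text
side [[338, 277], [342, 291], [343, 289], [348, 290], [357, 301], [362, 304], [367, 303], [372, 307], [374, 320], [378, 324], [373, 299]]
top [[392, 276], [399, 290], [439, 292], [439, 290], [402, 288], [398, 282], [399, 278], [407, 277], [420, 279], [439, 278]]
0 0.075 back [[344.0776 302.3905]] front top [[391.9938 275.35  ]]
0 -0.075 back [[379.0378 325.6342]] front top [[447.2097 278.3352]]
0.13 0.075 back [[337.2051 277.1679]] front top [[399.4123 289.4844]]
0.13 -0.075 back [[373.6419 300.4216]] front top [[460.6367 292.7905]]
```

View pics/c8.png

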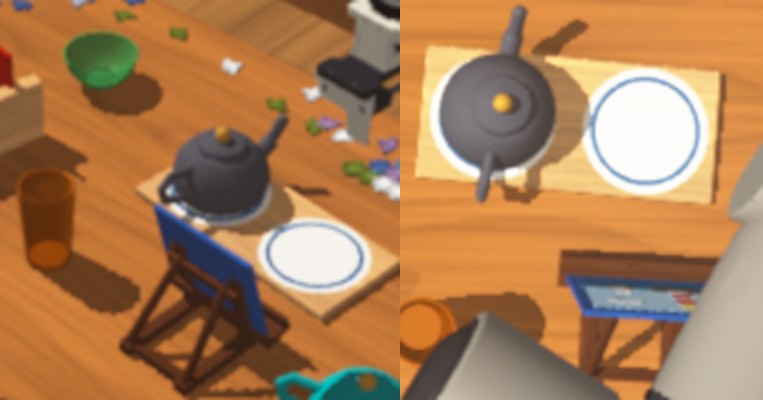

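```bash
python3 -c "
from cell import robot
print(robot.hand_in())"
```

```text
the job is handed in; nothing more can be done
None
```

The job is handed in: the lighthouse board leans back on the easel, picture towards the trivet and centred to about 1 mm. The teapot was then slid to within about 3 mm of the middle of the free tile, at about 20 s on the clock, with nothing else touched.

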